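# Post the small book into the returns box

## Task

Someone has left the office stamp standing on the sill of the returns box: first put it back in its pad tray, rubber face down and let go of it. Then post the small board book flat through the box's slot, rounded spine end first, and push it until it drops off the sill's inner edge and lies flat inside the box. Leave the bigger book, the pencil cup, the tape dispenser and the little bottle where they are.

Things in the scene. Friction and masses are not known exactly. Their poses are not given: they have to be found in the camera images.
- box_slot (a point): Slot of the fixed grey steel returns box with a clear roof. The point is in the outer face of the slot's 3 mm wall, mid-width, level with the sill, 50 mm above the counter; x points level into the box, z up. The slot is 65 mm wide (y) and 18 mm high; the roof's top is 88 mm above the counter. Inside, the box is 156 mm long, 104 mm wide, its floor 6 mm below the sill.
- box_sill (a point): Middle of the flat sill in front of the slot, on its top face. The sill is 112 mm wide (y); it starts 6 mm short of the slot's face and reaches out to 105 mm from it. A book pushed until its trailing end is level with the slot's face has left the sill and drops 6 mm on to the box's floor. The axes are those of the slot.
- book_mid (a point): The small board book, dark slate covers and cream pages, 100 mm long (x) by 60 mm wide (y) by 14 mm thick (z), about 90 g, rigid, lying flat on the counter. This point is its centre, 7 mm above its underside. Its spine is the half-round short end at +x; the short end at -x is square, with page edges showing.
- book_spine (a point): Middle of the small book's rounded spine end (50 mm along +x from its centre).
- book_tail (a point): Middle of the small book's square end (50 mm along -x from its centre).
- stamp_mid (a point): Office stamp, standing rubber face down on the sill, 80 mm tall, about 70 g. This point is on its axis, 40 mm above the rubber face; z points up the handle. Its foot is a wooden block, 50 mm (x) by 30 mm (y) by 22 mm high, rubber below; above it a round wooden handle, 18 mm across at the block, swelling to 26 mm between 50 and 74 mm above the rubber face.
- pad_floor (a point): The stamp's pad tray, a fixed black tray lying on the counter. This point is the centre of its inner floor, 5 mm above the counter. Its pocket is 60 mm (x) by 40 mm (y), the rim 12 mm above the counter, walls 4 mm thick. The stamp fits with its long side along the tray's x, either way round.
- bigbook_mid (a point): Bystander: a bigger board book of the same look, 112 x 84 x 24 mm, lying flat, too big for the slot. This point is its centre, 12 mm up.
- cup_mid (a point): Bystander: a grey pencil cup, 72 mm across, 95 mm tall, its pencils reaching 160 mm above the counter. This point is on its axis, 50 mm up.
- tape_mid (a point): Bystander: a black desk tape dispenser, 90 mm long (x), 36 mm wide, 58 mm tall, standing on the counter close beside the sill, on its +y side. This point is its centre, 29 mm up.
- fluid_mid (a point): Bystander: a little white bottle, 24 mm across and 55 mm tall, standing beside the small book, near one corner of its spine end. This point is half-way up.

How it is judged:
By the outcome, as a careful person would: the job done as asked, in the order asked, and still so for the second after the job is handed in, with the robot touching nothing.
It also fails if it takes over 72 s, if anything falls off the work surface, if the arm or the gripper's body presses on something with over 40 N, if the wrist force passes 120 N, or if a joint passes its speed limit or range.

## Robot

A 6-joint arm with a two-finger parallel gripper is mounted at the origin on the work surface. World frame = base frame: x ahead of the robot, y to its left, z up, the work surface at z = 0. Lengths are in m, angles in degrees, forces in N, time in s.
With the tool pointing down it reaches from about 0.375 to 0.9 m from the base axis. Payload 3.1 kg.
Tool frame: the origin (TCP) lies at the centre of the arm's flange, where the gripper is bolted on; the fingertips stand 182 mm ahead of it and the grasp point (between the pads) lies 164 mm ahead of it; z points along the fingers, y is the line along which they close (so a half turn about z gives the same grasp; the last joint's range is limited). The gripper opens to 87 mm and grips with 3 to 60 N. Pads are 19 mm wide; open, the fingers measure 117 mm over their backs; the gripper's body (75 mm by 190 mm) begins 51 mm behind the grasp point.
Start: joints at [-79.727, 30.224, 82.088, -0, 67.689, -10.227], TCP at [0.219, -0.585, 0.405] pointing down, gripper open.
Joint ranges: [-176.69, 176.69], [-43.24, 126.21], [12.49, 139.97], [-82, 262], [0, 151.66], [-163.58, 163.58]. Speed limits (degrees/s): [159.86, 159.86, 180, 180, 180, 180].

## Interface

Orientations are given as [roll, pitch, yaw] about the fixed x, y, z axes, in that order (R = Rz(yaw) Ry(pitch) Rx(roll)).
In Python, from cell import env gives the robot as it stands.
- The arm moves only by the tool apply_moves, never from a script. Its argument "deltas" is a list of rows, each an object of numbers: "dx", "dy", "dz": the shift along the tool's x, y, z in cm; "rx", "ry", "rz": the turn, a rotation vector about the tool's x, y, z in degrees; "hand": the opening, from 0 (shut) to 1 (fully open). In form: [{"dx": .., "dy": .., "dz": .., "rx": .., "ry": .., "rz": .., "hand": ..}, ...]. A call has exactly 10 rows; each row is the pose to reach, as a shift and turn from the pose commanded when the call began, along the tool's axes at that moment; what a row does not reach only later rows make up. A row lasts 1/10 s, in which the tool goes at most 50 mm and 8.59 degrees, less where a joint would pass 70% of its speed; a pose out of reach is approached as far as the arm can. A call with a gripper value outside its range is refused whole. The fingers move at their own pace and stop on an object; "squeeze" is the grip in N (left out, the last holds). Time passes only in rows, so rows that repeat a pose let the fingers close, or fill a call up. It gives the time, the measured TCP pose, the force, the opening and the grip force at its end, in the units of the state.
- env.state(): the state, without advancing time (a new reading comes with each control period).
- env.camera(name): name is "scene" or "top"; returns the picture (400x640x3 uint8, red, green, blue); there is no depth.
- env.calibration(name): a dict with "vertical_fov" (degrees; the focal length in pixels is half the picture's height over the tangent of half this angle, whatever the lens; pixels are square), "cx", "cy" (the principal point, pixels), "distortion" ([k1, k2, p1, p2, k3] as OpenCV has them; the pictures are not rectified), "R" (3x3) and "t" (3): a world point X has camera coordinates R X + t. Camera axes: x right, y down, z forward; pixel columns grow to the right and rows downward; lengths in m; the calibration is good to about 2 mm. A picture is of the moment at which its call begins. calibration takes no time and is no camera call.
- env.close_job(): hands the job in; it is judged then, once.
Trained networks look in the newest picture that a camera, given by its name, has taken for a name from the list of things; names that differ only in an ending like _2 or _b are one class to them, and where a whole thing is asked for, a point or a joint stands for the part that bears it (a point fixed in the world has none). Each returns a list of dicts, best first, with "confidence" (0 to 1); they miss things now and then, are a little off and sometimes report something else, mostly with a low value. They report only what shows in the picture. A call takes as long as a camera call.
- env.search_frame(camera, name): "rect" ([centre column, centre row, width, height] in pixels, round what is visible of it).
- env.place_of(camera, name): "point" ([column, row] in pixels: a listed point, or the origin of a listed thing).
The state is a dict: "t": time; "joint_positions": joint angles; "dq": joint speeds; "tau": joint torques, N m; "position": TCP position; "tcp_rot": TCP orientation; "wrist_force": force on the tool from outside, world axes, zero at the start; "ft_torque": the same for the moment, N m; "width": finger opening in m; "gripper_force": force on a finger pad.
Only numpy, scipy, OpenCV 4.12 (cv2) and the standard library are available. Lean on these libraries where they do the work, as an engineer would, in place of code of your own. Each camera call takes 0.05 s, during which the arm holds its last target. There are 200 camera calls.

## Working session

There is one attempt and no reset: what is moved stays moved. The work goes in short steps, Python scripts to look and compute and a tool call to move; the robot and the scene stay as the last step left them, time stands still between calls to the robot, and variables do not carry over. Pictures are saved under pics/ and viewed, at most 10 in all, crops included, and the job is handed in when it is done.

Besides the shell and the picture viewer there is one more tool, called after "Request:" in YAML: its name, and indented under it one key for each argument. apply_moves: Moves the arm, as the interface text tells. Its arguments: {"type":"object","properties":{"deltas":{"type":"array"},"squeeze":{"type":"number"}},"required":["deltas"]}

```bash
mkdir -p pics; ls; cat > h.py <<'E'
import numpy as np, cv2
from cell import env
def cal(c):
    k=env.calibration(c); f=200/np.tan(np.radians(k["vertical_fov"])/2)
    K=np.array([[f,0,k["cx"]],[0,f,k["cy"]],[0,0,1]]); return K,np.array(k["distortion"],float),np.array(k["R"]),np.array(k["t"])
def onz(c,px,z):
    K,D,R,t=cal(c); u=cv2.undistortPoints(np.array(px,float).reshape(-1,1,2),K,D).reshape(-1,2)
    d=np.c_[u,np.ones(len(u))]@R; o=-R.T@t
    return o+d*((z-o[2])/d[:,2])[:,None]
def proj(c,X):
    K,D,R,t=cal(c); return cv2.projectPoints(np.array(X,float).reshape(-1,3),cv2.Rodrigues(R)[0],t,K,D)[0].reshape(-1,2)
def snap(c,n):
    im=env.camera(c); cv2.imwrite(f"pics/{n}.png",im[:,:,::-1]); return im
E
python3 - <<'E'
from h import *
np.set_printoptions(precision=4,suppress=True)
Z=dict(box_slot=.05,box_sill=.05,book_mid=.014,book_spine=.007,book_tail=.007,stamp_mid=.09,pad_floor=.005,bigbook_mid=.024,cup_mid=.05,tape_mid=.029,fluid_mid=.0275)
for c in("top","scene"):
    snap(c,c+"0"); K,D,R,t=cal(c); print(c,-R.T@t,R[2])
    for n,z in Z.items():
        for r in env.place_of(c,n)[:2]: print(n,np.round(r["point"],1),round(r["confidence"],2),onz(c,r["point"],z)[0])
print(env.state())
E
```

```text
pics
top [ 0.2872 -0.0185  1.462 ] [ 0.1556 -0.0019 -0.9878]
box_slot [307.5 175.7] 0.83 [0.5663 0.0237 0.05  ]
box_sill [306.8 193.8] 0.83 [0.5138 0.026  0.05  ]
book_mid [216.6 165.5] 0.75 [0.6072 0.2935 0.014 ]
book_spine [231.6 163.1] 0.69 [0.6155 0.2503 0.007 ]
book_tail [200.6 171.3] 0.95 [0.5918 0.3425 0.007 ]
stamp_mid [305.7 195.5] 0.6 [0.5027 0.0278 0.09  ]
pad_floor [424.  229.1] 0.7 [ 0.4132 -0.3134  0.005 ]
bigbook_mid [430.4 164.3] 0.71 [ 0.6019 -0.3365  0.024 ]
cup_mid [209.4 234.5] 0.97 [0.4004 0.3018 0.05  ]
tape_mid [272.1 189.1] 0.88 [0.5321 0.127  0.029 ]
tape_mid [302.2 195.8] 0.47 [0.5115 0.04   0.029 ]
fluid_mid [225.2 142.9] 0.43 [0.6721 0.2668 0.0275]
scene [1.2043 0.631  0.9255] [-0.5679 -0.5053 -0.6497]
box_slot [310.  234.2] 0.72 [0.5645 0.0264 0.05  ]
box_sill [328.5 228.3] 0.94 [0.5161 0.0465 0.05  ]
book_mid [329.5 229.9] 0.34 [0.4906 0.0286 0.014 ]
book_spine [364.3 309.3] 0.88 [0.6254 0.2552 0.007 ]
book_tail [406.5 320.2] 0.9 [0.5839 0.3435 0.007 ]
stamp_mid [332.8 209.9] 0.93 [0.4892 0.0362 0.09  ]
pad_floor [267.2 167.5] 0.53 [ 0.4078 -0.3063  0.005 ]
bigbook_mid [214.6 190. ] 0.69 [ 0.6025 -0.318   0.024 ]
bigbook_mid [330.7 225.9] 0.21 [0.4848 0.0274 0.024 ]
cup_mid [438.9 253.1] 0.69 [0.3957 0.3029 0.05  ]
tape_mid [350.8 252.4] 0.94 [0.5262 0.1312 0.029 ]
fluid_mid [364.8 307.1] 0.53 [0.6329 0.2607 0.0275]
fluid_mid [363.3 321. ] 0.5 [0.6643 0.2814 0.0275]
{'t': 1.2, 'joint_positions': array([-79.7284,  30.2222,  82.0884,  -0.001 ,  67.6907, -10.2277]), 'dq': array([ 0.096 ,  0.0228,  0.0367,  0.0234, -0.0845,  0.0359]), 'tau': array([  0.0006, -44.0024, -17.6984,   0.0633,   0.0504,  -0.    ]), 'position': array([ 0.2189, -0.5854,  0.4048]), 'tcp_rot': array([-179.9985,    0.0006,   20.4997]), 'wrist_force': array([-0.0576,  0.096 ,  0.3703]), 'ft_torque': array([ 0.0234, -0.0186,  0.0121]), 'gripper_force': 0.0, 'width': 0.08688084814436184}
```

View pics/top0.png

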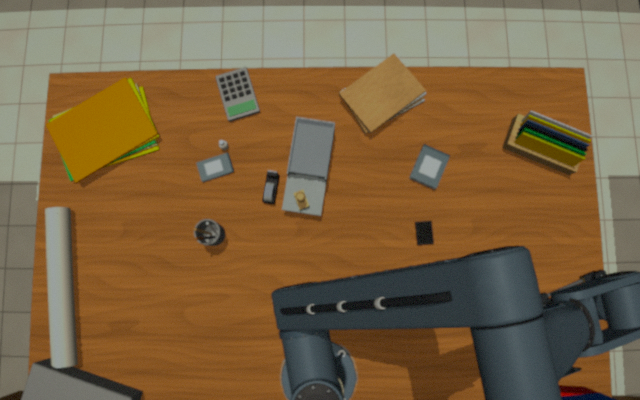

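View pics/scene0.png

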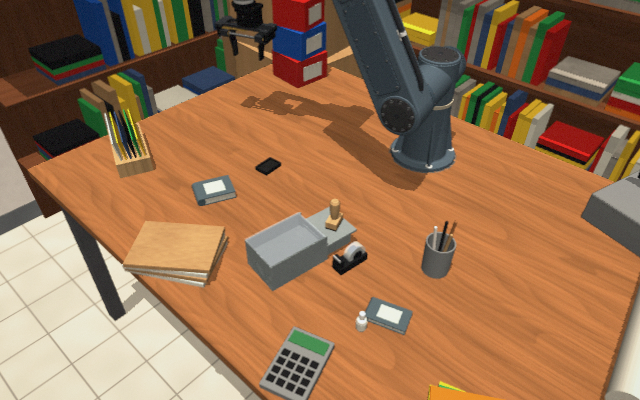

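The top view shows the box at about (308,165), with the stamp on its sill at (301,200), the small book at (215,166), the bottle at (223,144), the tray at (424,233) and the tape at (271,187). The scene view agrees. I'll zoom in to fit the outlines.

```bash
python3 - <<'E'
from h import *
a=cv2.imread("pics/top0.png"); b=cv2.imread("pics/scene0.png")
cv2.imwrite("pics/c1.png",cv2.resize(a[110:225,190:345],None,fx=5,fy=5,interpolation=cv2.INTER_CUBIC))
cv2.imwrite("pics/c2.png",cv2.resize(b[190:340,240:430],None,fx=4,fy=4,interpolation=cv2.INTER_CUBIC))
E
```

```text
(no output)
```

View pics/c1.png

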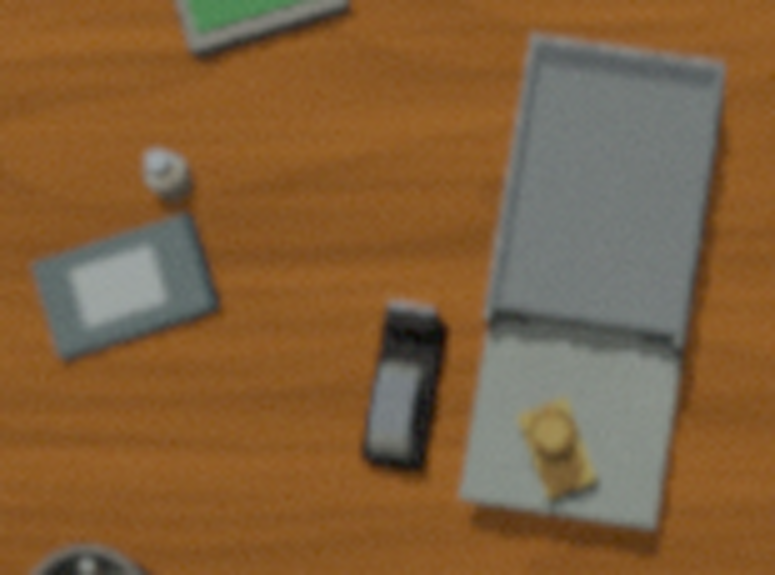

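View pics/c2.png

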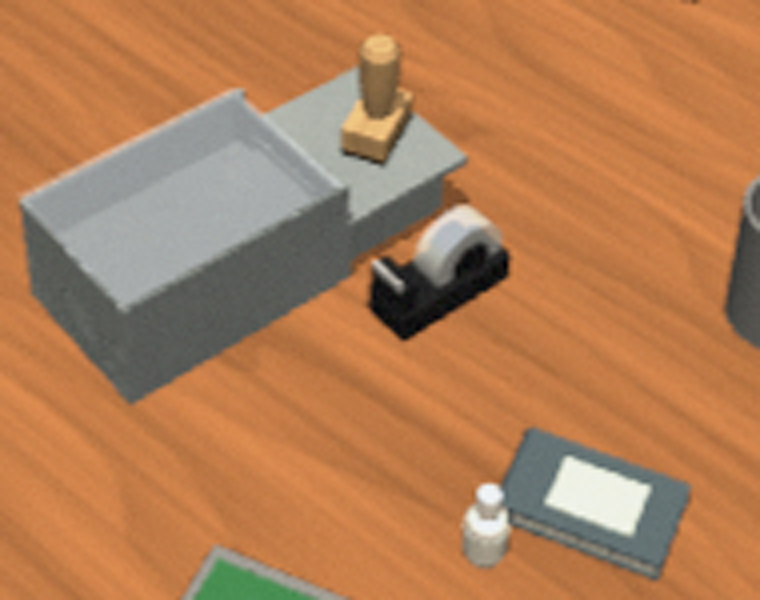

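```bash
cat > fit.py <<'E'
from h import *
from scipy.optimize import least_squares
np.set_printoptions(precision=4,suppress=True)
def T(c,l): return (np.array(l)+.5)/5-.5+[190,110] if c=="top" else (np.array(l)+.5)/4-.5+[240,190]
def fit(name,x0,obs):
    def r(p):
        y=np.radians(p[2]); R=np.array([[np.cos(y),-np.sin(y),0],[np.sin(y),np.cos(y),0],[0,0,1]])
        return np.concatenate([(proj(c,np.array(L)@R.T+[p[0],p[1],0])-px).ravel() for c,L,px in obs])
    s=least_squares(r,x0,x_scale=[.01,.01,3],loss="soft_l1"); print(name,s.x); print(np.round(r(s.x).reshape(-1,2),1).tolist()); return s.x
E
python3 - <<'E'
from fit import *
bk=[[-.05,.03,.014],[.045,.03,.014],[.045,-.03,.014],[-.05,-.03,.014]]  # provisional
import itertools
# book: tail at left; +y of book: x dir ~ toward -y world => book +y ~ toward +x world (up)
f=lambda h:[[-.05,.03,h],[.05,.03,h],[.05,-.03,h],[-.05,-.03,h]]
top=T("top",[(33,265),(188,213),(217,308),(65,358)])
sc=T("scene",[(690,490),(655,575),(500,512),(530,430)]) # tail-y, tail+y, spine+y, spine-y
g=f(.014)
ot=("top",g,top); os=("scene",[g[3],g[0],g[1],g[2]],sc)
for o in([ot],[os],[ot,os]): fit("book",[.605,.295,-75],o)
bx=[[-.105,.056,.05],[-.105,-.056,.05],[0,.055,.088],[0,-.055,.088],[.162,.055,.088],[.162,-.055,.088]]
ot=("top",bx,T("top",[(461,497),(655,527),(488,318),(679,345),(533,35),(722,63)]))
os=("scene",bx,T("scene",[(467,160),(355,70),(348,190),(240,92),(123,307),(21,202)]))
for o in([ot],[os],[ot,os]): fit("box",[.57,.02,-8],o)
st=[[.025,.015,.072],[.025,-.015,.072],[-.025,-.015,.072],[-.025,.015,.072]]
ot=("top",st,T("top",[(520,415),(568,400),(597,483),(550,500)]))
knob=("top",[[0,0,.13]],T("top",[(555,432)]))
os=("scene",[[.025,-.015,.072],[.025,.015,.072],[-.025,.015,.072],[0,0,.13]],T("scene",[(343,125),(385,140),(413,95),(380,41)]))
for o in([ot],[os],[ot,knob,os]): fit("stamp",[.5,.03,15],o)
for c,(y0,y1,x0,x1) in(("top",(205,255,400,450)),("scene",(145,185,245,295))):
    im=cv2.imread(f"pics/{c}0.png")[y0:y1,x0:x1]; im=cv2.resize(im,None,fx=8,fy=8,interpolation=cv2.INTER_CUBIC)
    m=(im.max(2)<70).astype(np.uint8); C=max(cv2.findContours(m,0,1)[0],key=cv2.contourArea)
    P=cv2.approxPolyDP(C,24,True).reshape(-1,2); P2=cv2.boxPoints(cv2.minAreaRect(C))
    for Q in(P,P2): q=(Q+.5)/8-.5+[x0,y0]; print(c,q.round(1).tolist(),onz(c,q,.012)[:,:2].tolist())
E
```

```text
book [  0.6035   0.2991 -71.9334]
[[-0.4, 0.1], [0.7, -0.1], [0.7, -0.4], [-1.2, 0.4]]
book [  0.6055   0.3059 -72.5085]
[[0.8, 0.5], [1.6, -0.1], [-2.4, -0.8], [-0.7, 0.2]]
book [  0.6045   0.3033 -73.0119]
[[-1.7, -0.6], [-0.5, -0.2], [-0.8, -0.3], [-2.8, -0.2], [0.1, -0.2], [0.7, -1.0], [-3.1, -2.0], [-1.1, -0.8]]
box [ 0.5617  0.0258 -9.1699]
[[-0.3, 1.4], [0.0, 1.3], [-0.3, -1.4], [0.5, -1.0], [-0.2, 0.0], [0.3, -0.1]]
box [ 0.5632  0.0319 -9.0972]
[[1.0, -0.2], [1.5, -0.4], [-0.8, -0.6], [-0.8, -0.2], [0.0, 1.3], [-0.2, 0.1]]
box [ 0.5618  0.0281 -8.9284]
[[-0.9, 1.5], [-0.6, 1.2], [-1.2, -1.3], [-0.4, -1.2], [-1.2, 0.0], [-0.7, -0.2], [0.1, -1.2], [0.6, -1.3], [-1.5, -1.7], [-1.5, -1.1], [-0.5, 0.2], [-0.8, -0.8]]
stamp [ 0.4944  0.0407 18.696 ]
[[-0.2, 0.3], [0.3, -0.2], [0.3, -0.1], [-0.4, 0.0]]
stamp [ 0.4919  0.0439 18.151 ]
[[-0.4, 0.4], [-0.1, 0.1], [0.3, -0.7], [0.2, 0.1]]
stamp [ 0.4934  0.042  19.0273]
[[-0.7, 0.7], [-0.2, 0.1], [-0.1, 0.2], [-0.9, 0.4], [-0.7, 0.7], [-1.2, 0.4], [-0.9, 0.0], [-0.7, -0.8], [-0.7, 0.1]]
top [[430.2, 221.1], [415.2, 222.4], [417.3, 243.
[... 230 characters left out ...]
 [432.9, 243.3], [416.8, 244.7]] [[0.4335387555089849, -0.28606676259912267], [0.4370859629941314, -0.33327324347355486], [0.3712235204386775, -0.3363705681613762], [0.3677994212368694, -0.2894554751457499]]
scene [[280.2, 163.2], [269.4, 157.3], [255.4, 168.8], [266.3, 174.6]] [[0.37035726078435194, -0.2860055743496339], [0.37199085339372384, -0.3337302743633419], [0.4434676517588134, -0.3206821653618025], [0.44016824857111336, -0.2747592990307913]]
scene [[254.2, 167.0], [274.1, 153.7], [281.4, 164.7], [261.5, 177.9]] [[0.43984665105582244, -0.3305825621305777], [0.3481192519856634, -0.3373533075253493], [0.3732381524363254, -0.27760319357061447], [0.46159795016262906, -0.273077815895337]]
```

```bash
cat >> h.py <<'E'
from scipy.spatial.transform import Rotation as Ro
def go(x,y,z,yaw,cmd=None):
    """delta in tool axes (cm, deg) from cmd pose (x,y,z,yaw) or the measured pose"""
    if cmd is None:
        s=env.state(); p=s["position"]; R=Ro.from_euler("xyz",s["tcp_rot"],degrees=True)
    else: p=np.array(cmd[:3]); R=Ro.from_euler("xyz",[180,0,cmd[3]],degrees=True)
    G=Ro.from_euler("xyz",[180,0,yaw],degrees=True)
    print("d cm",(R.inv().apply(np.array([x,y,z])-p)*100).round(2),"rot",(R.inv()*G).as_rotvec(degrees=True).round(2))
E
cat > sil.py <<'E'
from h import *
from scipy.optimize import minimize
np.set_printoptions(precision=4,suppress=True)
def sil(name,c,file,roi,maskf,boxf,x0,S=8):
    y0,y1,x1,x2=roi; im=cv2.resize(cv2.imread(file)[y0:y1,x1:x2],None,fx=S,fy=S,interpolation=cv2.INTER_CUBIC)
    m=maskf(im).astype(np.uint8); n,l,st,_=cv2.connectedComponentsWithStats(m); k=1+np.argmax(st[1:,4]); m=(l==k).astype(np.uint8)
    C=max(cv2.findContours(m,0,1)[0],key=cv2.contourArea); m[:]=0; cv2.drawContours(m,[C],-1,1,-1)
    def f(p):
        y=np.radians(p[2]); L=np.array(boxf); X=np.c_[L[:,0]*np.cos(y)-L[:,1]*np.sin(y)+p[0],L[:,0]*np.sin(y)+L[:,1]*np.cos(y)+p[1],L[:,2]]
        q=(proj(c,X)-[x1,y0]+.5)*S-.5; h=cv2.convexHull(q.astype(np.float32)); r=np.zeros_like(m)
        cv2.fillPoly(r,[np.round(h*16).astype(np.int32)],1,shift=4); return 1-(m&r).sum()/(m|r).sum()
    x0=np.array(x0); sx=np.vstack([x0]+[x0+d for d in np.diag([.008,.008,6])])
    s=minimize(f,x0,method="Nelder-Mead",options=dict(initial_simplex=sx,xatol=1e-5,fatol=1e-5)); print(name,c,s.x,"1-IoU",round(s.fun,3)); return s.x
def cub(a,b,h,z=0): return [[i*a/2,j*b/2,k] for i in(-1,1) for j in(-1,1) for k in(z,z+h)]
E
python3 - <<'E'
from sil import *
dark=lambda im:im.max(2)<75
nb=lambda im:(im[:,:,2].astype(int)-im[:,:,0])<25
for c,rt,rb in(("top",(205,255,400,450),(148,190,185,245)),("scene",(145,185,245,295),(292,340,360,420))):
    sil("tray",c,f"pics/{c}0.png",rt,dark,cub(.068,.048,.012),[.405,-.307,6])
    sil("book",c,f"pics/{c}0.png",rb,nb,cub(.1,.06,.014),[.604,.302,-72])
go(.493,.042,.405,18.7)
E
```

```text
tray top [ 0.4022 -0.3116  6.5833] 1-IoU 0.114
book top [  0.6052   0.2999 -72.4937] 1-IoU 0.066
tray scene [ 0.4008 -0.3112  3.5647] 1-IoU 0.097
book scene [  0.6026   0.3018 -71.6547] 1-IoU 0.094
d cm [ 47.65 -49.17  -0.02] rot [-0.   0.   1.8]
```

Request:
apply_moves:
  deltas:
    - {"dx":3,"dy":-3,"rz":1.8}
    - {"dx":6,"dy":-6.2,"rz":1.8}
    - {"dx":9.5,"dy":-9.8,"rz":1.8}
    - {"dx":13,"dy":-13.4,"rz":1.8}
    - {"dx":16.5,"dy":-17,"rz":1.8}
    - {"dx":20,"dy":-20.6,"rz":1.8}
    - {"dx":23.5,"dy":-24.2,"rz":1.8}
    - {"dx":27,"dy":-27.8,"rz":1.8}
    - {"dx":30.5,"dy":-31.5,"rz":1.8}
    - {"dx":34,"dy":-35,"rz":1.8}

```text
invalid input
```

```bash
python3 - <<'E'
from h import *
go(.493,.041,.385,18.7); print(env.state()["t"])
E
```

```text
d cm [ 47.61 -49.07   1.98] rot [-0.   0.   1.8]
1.2
```

Request:
apply_moves:
  deltas:
    - {"dx":3,"dy":-3,"dz":0,"rx":0,"ry":0,"rz":1.8,"hand":1}
    - {"dx":6,"dy":-6.2,"dz":0,"rx":0,"ry":0,"rz":1.8,"hand":1}
    - {"dx":9.5,"dy":-9.8,"dz":0,"rx":0,"ry":0,"rz":1.8,"hand":1}
    - {"dx":13,"dy":-13.4,"dz":0,"rx":0,"ry":0,"rz":1.8,"hand":1}
    - {"dx":16.5,"dy":-17,"dz":0,"rx":0,"ry":0,"rz":1.8,"hand":1}
    - {"dx":20,"dy":-20.6,"dz":0,"rx":0,"ry":0,"rz":1.8,"hand":1}
    - {"dx":23.5,"dy":-24.2,"dz":0,"rx":0,"ry":0,"rz":1.8,"hand":1}
    - {"dx":27,"dy":-27.8,"dz":0,"rx":0,"ry":0,"rz":1.8,"hand":1}
    - {"dx":30.5,"dy":-31.4,"dz":0,"rx":0,"ry":0,"rz":1.8,"hand":1}
    - {"dx":34,"dy":-35,"dz":0,"rx":0,"ry":0,"rz":1.8,"hand":1}
  squeeze: 25

```text
t: 2.2
position: [0.4146, -0.1382, 0.4051]
tcp_rot: [179.9, -0.0, 18.7]
wrist_force: [0.4, -0.4, -0.3]
width: 0.0872
gripper_force: 0.0
```

```bash
python3 - <<'E'
from sil import *
go(.493,.041,.385,18.7)
yel=lambda im:(im[:,:,2].astype(int)-im[:,:,0])>60
# stamp block via block-only manual corner fit earlier; box silhouettes from saved pictures
E
```

```text
d cm [ 13.16 -14.47   2.01] rot [ 0.05 -0.05 -0.03]
```

Request:
apply_moves:
  deltas:
    - {"dx":3,"dy":-3.3,"dz":0.5,"rx":0,"ry":0,"rz":0,"hand":1}
    - {"dx":6.5,"dy":-7,"dz":1,"rx":0,"ry":0,"rz":0,"hand":1}
    - {"dx":9.5,"dy":-10.5,"dz":2,"rx":0,"ry":0,"rz":0,"hand":1}
    - {"dx":12,"dy":-13.2,"dz":3,"rx":0,"ry":0,"rz":0,"hand":1}
    - {"dx":13.2,"dy":-14.5,"dz":4,"rx":0,"ry":0,"rz":0,"hand":1}
    - {"dx":13.2,"dy":-14.5,"dz":5,"rx":0,"ry":0,"rz":0,"hand":1}
    - {"dx":13.2,"dy":-14.5,"dz":5.5,"rx":0,"ry":0,"rz":0,"hand":1}
    - {"dx":13.2,"dy":-14.5,"dz":6,"rx":0,"ry":0,"rz":0,"hand":1}
    - {"dx":13.2,"dy":-14.5,"dz":6,"rx":0,"ry":0,"rz":0,"hand":1}
    - {"dx":13.2,"dy":-14.5,"dz":6,"rx":0,"ry":0,"rz":0,"hand":1}

```text
t: 3.2
position: [0.4926, 0.0387, 0.3449]
tcp_rot: [180.0, -0.0, 18.6]
wrist_force: [-0.5, -0.5, -0.0]
width: 0.0868
gripper_force: 0.0
```

```bash
python3 - <<'E'
from h import *
s=env.state(); print(s["position"],s["tcp_rot"],s["t"])
p=s["position"]; im=snap("scene","s1")[:,:,::-1].copy(); S=5; r=(130,260,270,400)
im=cv2.resize(im[r[0]:r[1],r[2]:r[3]],None,fx=S,fy=S,interpolation=cv2.INTER_CUBIC)[:600]
P=[p-[0,0,.182],p-[0,0,.164],[.493,.042,.13],[.493,.042,.072]]
for q in proj("scene",P): cv2.circle(im,tuple(int(v) for v in ((q-[r[2],r[0]]+.5)*S-.5)),3,(0,0,255),-1)
cv2.imwrite("pics/s1c.png",im); print(proj("scene",P))
E
```

```text
[0.49259528 0.03872283 0.34494507] [ 1.79993495e+02 -7.56924867e-03  1.86019257e+01] 3.2
[[333.5317402  189.11176796]
 [333.75368947 183.44151239]
 [334.01107867 199.8670789 ]
 [333.32136091 216.81308846]]
```

View pics/s1c.png

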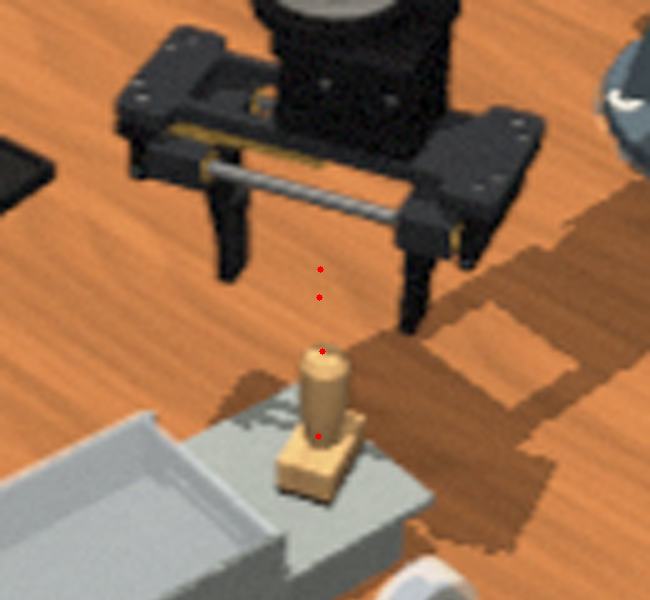

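The scene crop shows the open fingers straddling the stamp. The tips are at about (232,280) and (410,330) in the crop, and the knob at (325,353) matches the projected estimate. Descending to grip the handle.

Request:
apply_moves:
  deltas:
    - {"dx":0.1,"dy":-0.2,"dz":1.5,"rx":0,"ry":0,"rz":0,"hand":1}
    - {"dx":0.1,"dy":-0.2,"dz":3.5,"rx":0,"ry":0,"rz":0,"hand":1}
    - {"dx":0.1,"dy":-0.2,"dz":5.5,"rx":0,"ry":0,"rz":0,"hand":0.8}
    - {"dx":0.1,"dy":-0.2,"dz":6.8,"rx":0,"ry":0,"rz":0,"hand":0.6}
    - {"dx":0.1,"dy":-0.2,"dz":7.1,"rx":0,"ry":0,"rz":0,"hand":0.5}
    - {"dx":0.1,"dy":-0.2,"dz":7.1,"rx":0,"ry":0,"rz":0,"hand":0.3}
    - {"dx":0.1,"dy":-0.2,"dz":7.1,"rx":0,"ry":0,"rz":0,"hand":0.1}
    - {"dx":0.1,"dy":-0.2,"dz":7.1,"rx":0,"ry":0,"rz":0,"hand":0.1}
    - {"dx":0.1,"dy":-0.2,"dz":7.1,"rx":0,"ry":0,"rz":0,"hand":0.1}
    - {"dx":0.1,"dy":-0.2,"dz":7.1,"rx":0,"ry":0,"rz":0,"hand":0.1}
  squeeze: 25

```text
t: 4.25
position: [0.4931, 0.0419, 0.2742]
tcp_rot: [180.0, -0.1, 18.7]
wrist_force: [0.5, -0.8, -0.2]
width: 0.0312
gripper_force: 0.0
```

Request:
apply_moves:
  deltas:
    - {"dx":0,"dy":0,"dz":0,"rx":0,"ry":0,"rz":0,"hand":0}
    - {"dx":0,"dy":0,"dz":0,"rx":0,"ry":0,"rz":0,"hand":0}
    - {"dx":0,"dy":0,"dz":0,"rx":0,"ry":0,"rz":0,"hand":0}
    - {"dx":0,"dy":0,"dz":0,"rx":0,"ry":0,"rz":0,"hand":0}
    - {"dx":0,"dy":0,"dz":-0.3,"rx":0,"ry":0,"rz":0,"hand":0}
    - {"dx":0,"dy":0,"dz":-1,"rx":0,"ry":0,"rz":0,"hand":0}
    - {"dx":0,"dy":0,"dz":-2,"rx":0,"ry":0,"rz":0,"hand":0}
    - {"dx":0,"dy":0,"dz":-4,"rx":0,"ry":0,"rz":0,"hand":0}
    - {"dx":0,"dy":0,"dz":-6,"rx":0,"ry":0,"rz":0,"hand":0}
    - {"dx":0,"dy":0,"dz":-7,"rx":0,"ry":0,"rz":0,"hand":0}

```text
t: 5.25
position: [0.4933, 0.0418, 0.3458]
tcp_rot: [179.9, -0.2, 18.7]
wrist_force: [1.1, -0.1, -1.1]
width: 0.0246
gripper_force: 25.0
```

```bash
python3 - <<'E'
from h import *
print(env.state()["position"]); go(.4015,-.311,.344,5,)
E
```

```text
[0.4933474  0.0418408  0.34584908]
d cm [-20.01  30.48   0.17] rot [ 0.07 -0.18 13.7 ]
```

Request:
apply_moves:
  deltas:
    - {"dx":-1.5,"dy":2.2,"dz":0,"rx":0,"ry":0,"rz":1,"hand":0}
    - {"dx":-4,"dy":6,"dz":0,"rx":0,"ry":0,"rz":3,"hand":0}
    - {"dx":-6.7,"dy":10.2,"dz":0,"rx":0,"ry":0,"rz":5,"hand":0}
    - {"dx":-9.4,"dy":14.3,"dz":0,"rx":0,"ry":0,"rz":7,"hand":0}
    - {"dx":-12,"dy":18.3,"dz":0,"rx":0,"ry":0,"rz":9,"hand":0}
    - {"dx":-14.6,"dy":22.2,"dz":0,"rx":0,"ry":0,"rz":11,"hand":0}
    - {"dx":-17,"dy":25.9,"dz":0,"rx":0,"ry":0,"rz":12.5,"hand":0}
    - {"dx":-19,"dy":29,"dz":0,"rx":0,"ry":0,"rz":13.7,"hand":0}
    - {"dx":-20,"dy":30.5,"dz":0.5,"rx":0,"ry":0,"rz":13.7,"hand":0}
    - {"dx":-20,"dy":30.5,"dz":1,"rx":0,"ry":0,"rz":13.7,"hand":0}

```text
t: 6.25
position: [0.4008, -0.314, 0.334]
tcp_rot: [179.9, -0.1, 4.8]
wrist_force: [1.1, 0.8, -0.7]
width: 0.0249
gripper_force: 25.0
```

```bash
python3 - <<'E'
from h import *
s=env.state(); p=s["position"]; print(p,s["tcp_rot"],s["width"])
A=snap("scene","s2")[:,:,::-1]; B=snap("top","t2")[:,:,::-1]
def crop(im,c,r,S):
    im=cv2.resize(im[r[0]:r[1],r[2]:r[3]],None,fx=S,fy=S,interpolation=cv2.INTER_CUBIC)
    rub=p[2]-.164-.06; y=np.radians(5); R=np.array([[np.cos(y),-np.sin(y)],[np.sin(y),np.cos(y)]])
    for (a,b,z,o,col) in((.068,.048,.012,[.4015,-.311],(0,255,0)),(.05,.03,rub,p[:2],(0,0,255)),(.05,.03,rub+.022,p[:2],(0,0,255))):
        L=np.array([[1,1],[1,-1],[-1,-1],[-1,1]])*[a/2,b/2]@R.T+o
        q=(proj(c,np.c_[L,[z]*4])-[r[2],r[0]]+.5)*S-.5; cv2.polylines(im,[q.astype(int)],True,col,1)
    return im
a=crop(A,"scene",(85,185,215,305),6)[:600]; cv2.imwrite("pics/s2c.png",a)
b=crop(B,"top",(190,260,395,455),6); cv2.imwrite("pics/t2c.png",b)
h=np.zeros((600,800,3),np.uint8); h[:a.shape[0],:a.shape[1]]=a; b=b[:,:800-a.shape[1]]; h[:b.shape[0],a.shape[1]:a.shape[1]+b.shape[1]]=b; cv2.imwrite("pics/m2.png",h)
E
```

```text
[ 0.40083971 -0.31398748  0.3339937 ] [ 1.79855594e+02 -7.32238837e-02  4.77993112e+00] 0.02490950804218157
```

View pics/m2.png

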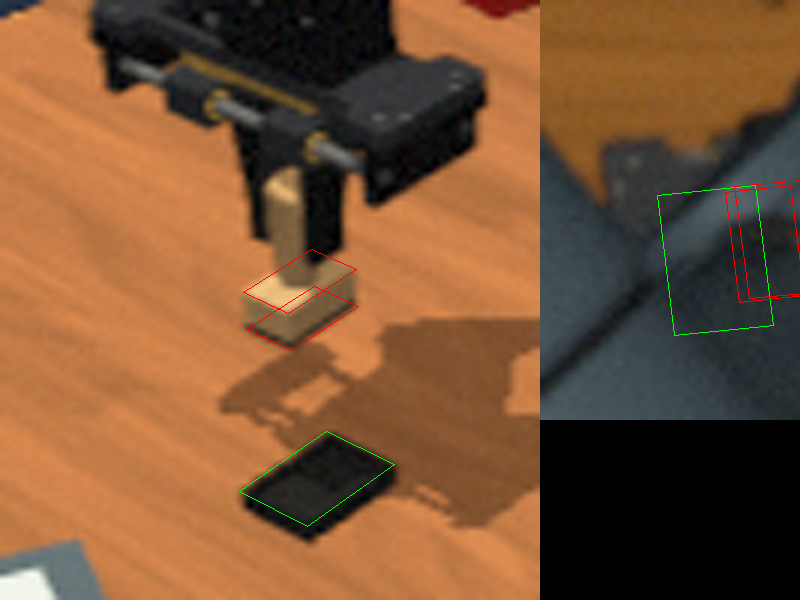

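The scene crop shows the held stamp's block outline matching the model to about 1–2 mm, and the tray rim matching its estimate (corners at 240,490 and 395,465 in the crop). The arm hides the top view. Lowering with a 3 mm correction.

Request:
apply_moves:
  deltas:
    - {"dx":0.1,"dy":-0.3,"dz":1,"rx":0,"ry":0,"rz":0,"hand":0}
    - {"dx":0.1,"dy":-0.3,"dz":3,"rx":0,"ry":0,"rz":0,"hand":0}
    - {"dx":0.1,"dy":-0.3,"dz":5,"rx":0,"ry":0,"rz":0,"hand":0}
    - {"dx":0.1,"dy":-0.3,"dz":7,"rx":0,"ry":0,"rz":0,"hand":0}
    - {"dx":0.1,"dy":-0.3,"dz":8.3,"rx":0,"ry":0,"rz":0,"hand":0}
    - {"dx":0.1,"dy":-0.3,"dz":9,"rx":0,"ry":0,"rz":0,"hand":0}
    - {"dx":0.1,"dy":-0.3,"dz":9.4,"rx":0,"ry":0,"rz":0,"hand":0}
    - {"dx":0.1,"dy":-0.3,"dz":9.6,"rx":0,"ry":0,"rz":0,"hand":0}
    - {"dx":0.1,"dy":-0.3,"dz":9.6,"rx":0,"ry":0,"rz":0,"hand":0}
    - {"dx":0.1,"dy":-0.3,"dz":9.6,"rx":0,"ry":0,"rz":0,"hand":0}

```text
t: 7.35
position: [0.4022, -0.3081, 0.2383]
tcp_rot: [179.9, -0.0, 5.0]
wrist_force: [0.8, -0.4, -1.3]
width: 0.0248
gripper_force: 25.0
```

```bash
python3 - <<'E'
from h import *
s=env.state(); p=s["position"]; print(p,s["tcp_rot"],s["width"],s["wrist_force"])
A=snap("scene","s3")[:,:,::-1]; r=(130,190,240,300); S=10; c="scene"
im=cv2.resize(A[r[0]:r[1],r[2]:r[3]],None,fx=S,fy=S,interpolation=cv2.INTER_CUBIC)
y=np.radians(5); R=np.array([[np.cos(y),-np.sin(y)],[np.sin(y),np.cos(y)]]); rub=p[2]-.2242
for (a,b,z,o,col) in((.068,.048,.012,[.4015,-.311],(0,255,0)),(.06,.04,.012,[.4015,-.311],(0,255,0)),(.05,.03,rub,p[:2],(0,0,255)),(.05,.03,rub+.022,p[:2],(0,0,255))):
    L=np.array([[1,1],[1,-1],[-1,-1],[-1,1]])*[a/2,b/2]@R.T+o
    q=(proj(c,np.c_[L,[z]*4])-[r[2],r[0]]+.5)*S-.5; cv2.polylines(im,[q.astype(int)],True,col,1)
cv2.imwrite("pics/s3c.png",cv2.convertScaleAbs(im,alpha=1.6))
E
```

```text
[ 0.4022144  -0.30813837  0.23825574] [ 1.79948730e+02 -3.66568164e-02  5.00468057e+00] 0.024819894276963253 [ 0.77182849 -0.41892329 -1.29597981]
```

View pics/s3c.png

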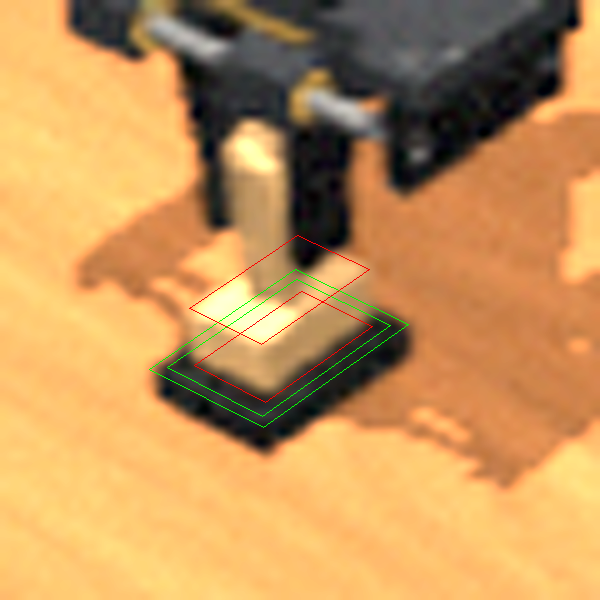

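The block now stands just above the pocket, its bottom corner at (270,392) in the crop and inside the rim outline, about 3 mm towards +y. I'll shift it back, lower it and release.

Request:
apply_moves:
  deltas:
    - {"dx":-0.05,"dy":0.25,"dz":0,"rx":0,"ry":0,"rz":0,"hand":0}
    - {"dx":-0.05,"dy":0.25,"dz":0.2,"rx":0,"ry":0,"rz":0,"hand":0}
    - {"dx":-0.05,"dy":0.25,"dz":0.4,"rx":0,"ry":0,"rz":0,"hand":0}
    - {"dx":-0.05,"dy":0.25,"dz":0.6,"rx":0,"ry":0,"rz":0,"hand":0}
    - {"dx":-0.05,"dy":0.25,"dz":0.7,"rx":0,"ry":0,"rz":0,"hand":0}
    - {"dx":-0.05,"dy":0.25,"dz":0.8,"rx":0,"ry":0,"rz":0,"hand":0}
    - {"dx":-0.05,"dy":0.25,"dz":0.85,"rx":0,"ry":0,"rz":0,"hand":0}
    - {"dx":-0.05,"dy":0.25,"dz":0.9,"rx":0,"ry":0,"rz":0,"hand":0}
    - {"dx":-0.05,"dy":0.25,"dz":0.9,"rx":0,"ry":0,"rz":0,"hand":0}
    - {"dx":-0.05,"dy":0.25,"dz":0.9,"rx":0,"ry":0,"rz":0,"hand":0}

```text
t: 8.4
position: [0.4018, -0.3106, 0.2288]
tcp_rot: [180.0, -0.0, 5.0]
wrist_force: [0.4, 0.1, -0.1]
width: 0.0249
gripper_force: 25.0
```

Request:
apply_moves:
  deltas:
    - {"dx":0,"dy":0,"dz":0,"rx":0,"ry":0,"rz":0,"hand":0.4}
    - {"dx":0,"dy":0,"dz":0,"rx":0,"ry":0,"rz":0,"hand":0.5}
    - {"dx":0,"dy":0,"dz":0,"rx":0,"ry":0,"rz":0,"hand":0.7}
    - {"dx":0,"dy":0,"dz":0,"rx":0,"ry":0,"rz":0,"hand":0.8}
    - {"dx":0,"dy":0,"dz":0,"rx":0,"ry":0,"rz":0,"hand":0.8}
    - {"dx":0,"dy":0,"dz":-1,"rx":0,"ry":0,"rz":0,"hand":0.8}
    - {"dx":0,"dy":0,"dz":-3,"rx":0,"ry":0,"rz":0,"hand":0.8}
    - {"dx":0,"dy":0,"dz":-6,"rx":0,"ry":0,"rz":0,"hand":0.8}
    - {"dx":0,"dy":0,"dz":-10,"rx":0,"ry":0,"rz":0,"hand":0.8}
    - {"dx":0,"dy":0,"dz":-14,"rx":0,"ry":0,"rz":0,"hand":0.8}

```text
t: 9.4
position: [0.4015, -0.3103, 0.3705]
tcp_rot: [-180.0, 0.0, 5.0]
wrist_force: [0.9, -0.7, -0.1]
width: 0.0696
gripper_force: 0.0
```

```bash
python3 - <<'E'
from h import *
# grasp point 14 mm from tail: centre + (-36mm) along book x
c=np.array([.604,.301]); yb=np.radians(-72.1); g=c-.036*np.array([np.cos(yb),np.sin(yb)]); print(g)
go(.44,-.02,.37,40); go(*g,.30,107.9)
E
```

```text
[0.59293516 0.3352574 ]
d cm [  6.37 -28.58   0.07] rot [-4.0e-02  1.0e-02 -3.5e+01]
d cm [ 24.7  -62.64   7.08] rot [-5.000e-02 -1.000e-02 -1.029e+02]
```

Request:
apply_moves:
  deltas:
    - {"dx":1,"dy":-2.5,"dz":0,"rx":0,"ry":0,"rz":-5,"hand":0.9}
    - {"dx":2.5,"dy":-6.3,"dz":0,"rx":0,"ry":0,"rz":-11,"hand":0.9}
    - {"dx":4.2,"dy":-10.5,"dz":0,"rx":0,"ry":0,"rz":-18,"hand":0.9}
    - {"dx":5.9,"dy":-14.8,"dz":0,"rx":0,"ry":0,"rz":-25,"hand":0.9}
    - {"dx":7.6,"dy":-19.2,"dz":0,"rx":0,"ry":0,"rz":-32,"hand":0.9}
    - {"dx":9.3,"dy":-23.6,"dz":0,"rx":0,"ry":0,"rz":-39,"hand":0.9}
    - {"dx":11,"dy":-28,"dz":0,"rx":0,"ry":0,"rz":-46,"hand":0.9}
    - {"dx":12.7,"dy":-32.4,"dz":0,"rx":0,"ry":0,"rz":-53,"hand":0.9}
    - {"dx":14.5,"dy":-36.8,"dz":0,"rx":0,"ry":0,"rz":-60,"hand":0.9}
    - {"dx":16.2,"dy":-41.2,"dz":0,"rx":0,"ry":0,"rz":-67,"hand":0.9}

```text
t: 10.4
position: [0.5273, 0.116, 0.3696]
tcp_rot: [179.9, -0.0, 72.3]
wrist_force: [1.1, -1.0, -0.5]
width: 0.0784
gripper_force: 0.0
```

```bash
python3 - <<'E'
from h import *
snap("scene","s4"); env.place_of("scene","stamp_mid")
for r in env.place_of("scene","stamp_mid")[:2]: print(r, onz("scene",r["point"],.045)); 
go(.593,.3353,.30,107.9)
a=cv2.imread("pics/s4.png"); 
x=cv2.resize(a[130:190,240:300],None,fx=6,fy=6,interpolation=cv2.INTER_CUBIC); b=cv2.resize(a[280:350,355:425],None,fx=6,fy=6,interpolation=cv2.INTER_CUBIC)
h=np.zeros((420,780,3),np.uint8); h[:360,:360]=x; h[:,360:]=b; cv2.imwrite("pics/s4c.png",cv2.convertScaleAbs(h,alpha=1.6))
E
```

```text
{'point': [268.8, 153.1], 'confidence': 0.63} [[ 0.38808227 -0.31673076  0.045     ]]
d cm [22.83 -0.4   6.95] rot [  0.07  -0.   -35.62]
```

View pics/s4c.png

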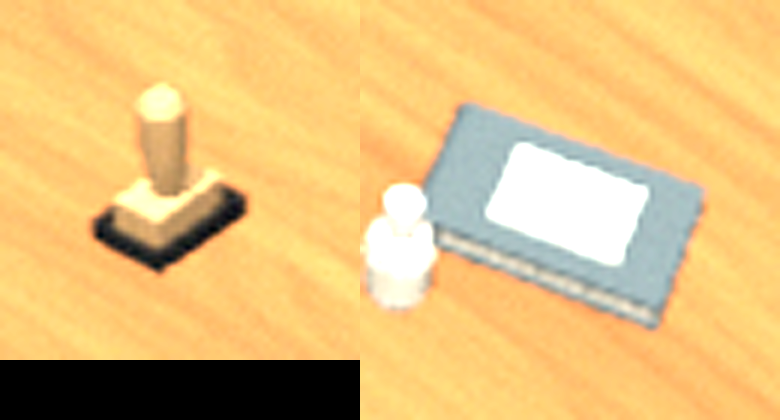

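The crop shows the stamp upright in its tray, with the black rim visible all round. The book is unmoved, with the bottle at its spine corner. On to the book.

Request:
apply_moves:
  deltas:
    - {"dx":2,"dy":0,"dz":0,"rx":0,"ry":0,"rz":-5,"hand":1}
    - {"dx":5,"dy":-0.1,"dz":0.5,"rx":0,"ry":0,"rz":-11,"hand":1}
    - {"dx":9,"dy":-0.2,"dz":1.5,"rx":0,"ry":0,"rz":-17,"hand":1}
    - {"dx":13,"dy":-0.3,"dz":2.5,"rx":0,"ry":0,"rz":-23,"hand":1}
    - {"dx":17,"dy":-0.4,"dz":4,"rx":0,"ry":0,"rz":-29,"hand":1}
    - {"dx":20,"dy":-0.4,"dz":6,"rx":0,"ry":0,"rz":-34,"hand":1}
    - {"dx":22,"dy":-0.4,"dz":8,"rx":0,"ry":0,"rz":-35.6,"hand":1}
    - {"dx":22.8,"dy":-0.4,"dz":10,"rx":0,"ry":0,"rz":-35.6,"hand":1}
    - {"dx":22.8,"dy":-0.4,"dz":12,"rx":0,"ry":0,"rz":-35.6,"hand":1}
    - {"dx":22.8,"dy":-0.4,"dz":12,"rx":0,"ry":0,"rz":-35.6,"hand":1}
  squeeze: 30

```text
t: 11.55
position: [0.5929, 0.3302, 0.2458]
tcp_rot: [-179.6, 0.0, 107.5]
wrist_force: [-0.7, 0.5, -0.7]
width: 0.0872
gripper_force: 0.0
```

```bash
python3 - <<'E'
from h import *
go(.593,.3353,.1845,107.9)
E
```

```text
d cm [0.49 0.21 6.13] rot [-0.43  0.04 -0.4 ]
```

Request:
apply_moves:
  deltas:
    - {"dx":0.3,"dy":0.1,"dz":0,"rx":0,"ry":0,"rz":-0.3,"hand":1}
    - {"dx":0.3,"dy":0.1,"dz":1,"rx":0,"ry":0,"rz":-0.3,"hand":1}
    - {"dx":0.3,"dy":0.1,"dz":2,"rx":0,"ry":0,"rz":-0.3,"hand":1}
    - {"dx":0.3,"dy":0.1,"dz":3,"rx":0,"ry":0,"rz":-0.3,"hand":1}
    - {"dx":0.3,"dy":0.1,"dz":4,"rx":0,"ry":0,"rz":-0.3,"hand":1}
    - {"dx":0.3,"dy":0.1,"dz":4.8,"rx":0,"ry":0,"rz":-0.3,"hand":1}
    - {"dx":0.3,"dy":0.1,"dz":5.3,"rx":0,"ry":0,"rz":-0.3,"hand":1}
    - {"dx":0.3,"dy":0.1,"dz":5.5,"rx":0,"ry":0,"rz":-0.3,"hand":1}
    - {"dx":0.3,"dy":0.1,"dz":5.5,"rx":0,"ry":0,"rz":-0.3,"hand":1}
    - {"dx":0.3,"dy":0.1,"dz":5.5,"rx":0,"ry":0,"rz":-0.3,"hand":1}

```text
t: 12.55
position: [0.5941, 0.3353, 0.194]
tcp_rot: [180.0, -0.0, 107.9]
wrist_force: [0.5, 0.1, 0.8]
width: 0.0871
gripper_force: 0.0
```

```bash
python3 - <<'E'
from h import *
go(.593,.3353,.1845,107.9)
E
```

```text
d cm [ 0.04 -0.11  0.95] rot [ 0.04 -0.    0.  ]
```

Request:
apply_moves:
  deltas:
    - {"dx":0,"dy":-0.1,"dz":0.4,"rx":0,"ry":0,"rz":0,"hand":1}
    - {"dx":0,"dy":-0.1,"dz":0.8,"rx":0,"ry":0,"rz":0,"hand":1}
    - {"dx":0,"dy":-0.1,"dz":0.95,"rx":0,"ry":0,"rz":0,"hand":0.9}
    - {"dx":0,"dy":-0.1,"dz":0.95,"rx":0,"ry":0,"rz":0,"hand":0.8}
    - {"dx":0,"dy":-0.1,"dz":0.95,"rx":0,"ry":0,"rz":0,"hand":0.7}
    - {"dx":0,"dy":-0.1,"dz":0.95,"rx":0,"ry":0,"rz":0,"hand":0.6}
    - {"dx":0,"dy":-0.1,"dz":0.95,"rx":0,"ry":0,"rz":0,"hand":0.5}
    - {"dx":0,"dy":-0.1,"dz":0.95,"rx":0,"ry":0,"rz":0,"hand":0.5}
    - {"dx":0,"dy":-0.1,"dz":0.95,"rx":0,"ry":0,"rz":0,"hand":0.5}
    - {"dx":0,"dy":-0.1,"dz":0.95,"rx":0,"ry":0,"rz":0,"hand":0.5}
  squeeze: 30

```text
t: 13.55
position: [0.5931, 0.3349, 0.1844]
tcp_rot: [180.0, -0.0, 107.9]
wrist_force: [-0.3, -0.5, 0.8]
width: 0.06
gripper_force: 30.0
```

Gripped at exactly 60 mm. Before carrying it over, I'll pin down the box pose using rectified edge profiles.

```bash
cat > prof.py <<'E'
from h import *
np.set_printoptions(precision=1,suppress=True,linewidth=150)
x0,y0,yaw=.5617,.0270,np.radians(-9.1)
def rect(c,f,z):
    a=cv2.imread(f).astype(np.float32); u=np.arange(-130,191)/1e3; v=np.arange(-80,81)/1e3
    U,V=np.meshgrid(u,v); X=np.c_[(x0+U*np.cos(yaw)-V*np.sin(yaw)).ravel(),(y0+U*np.sin(yaw)+V*np.cos(yaw)).ravel(),np.full(U.size,z)]
    q=proj(c,X).astype(np.float32).reshape(*U.shape,2); return cv2.remap(a,q[...,0],q[...,1],cv2.INTER_CUBIC)
def peaks(p,o,thr):
    g=np.gradient(cv2.GaussianBlur(p.reshape(-1,1),(1,9),2).ravel()); i=[k for k in range(2,len(g)-2) if abs(g[k])>=abs(g[k-1:k+2]).max() and abs(g[k])>thr]
    return [(k+o,round(float(g[k]),1)) for k in i]
if __name__=="__main__":
  for c in("top","scene"):
    for z in(.05,.088):
        I=rect(c,c+"0.png" if 0 else f"pics/{c}0.png",z); s=I[:,:,2]-I[:,:,0]; b=I.mean(2)
        print(c,z,"x: sat",peaks(s[45:115].mean(0),-130,2),"lum",peaks(b[45:115].mean(0),-130,1.5))
        for n,(i,j) in dict(sillfront=(-95,-65),sillrear=(-45,-12),box1=(15,70),box2=(90,150)).items():
            print("   y",n,"sat",peaks(s[:,i+130:j+130].mean(1),-80,2),"lum",peaks(b[:,i+130:j+130].mean(1),-80,2))
E
python3 prof.py
```

```text
top 0.05 x: sat [(-118, -3.4), (-104, -9.1), (-87, 2.4), (-44, -2.2), (175, 11.4)] lum [(-118, -3.3), (-103, 8.6), (-92, -1.7), (-65, 1.7), (-5, -5.7), (3, -2.2), (11, 6.2), (158, -3.0), (169, 3.6), (177, -4.0)]
   y sillfront sat [(-58, -11.9), (-16, 4.7), (17, -3.8), (57, 13.5), (77, -8.6)] lum [(-63, -2.8), (-56, 8.7), (-21, -2.6), (-10, -3.7), (13, 3.2), (57, -5.8), (77, -7.1)]
   y sillrear sat [(-58, -10.2), (1, 2.4), (57, 12.9), (77, -10.1)] lum [(-65, -2.7), (-57, 10.0), (57, -6.1), (77, -7.8)]
   y box1 sat [(-59, -11.2), (60, 12.9)] lum [(-65, -3.8), (-56, 7.7), (49, -2.3), (61, -4.0)]
   y box2 sat [(-59, -12.3), (59, 13.4)] lum [(-65, -3.1), (-56, 7.2), (49, -2.5), (61, -3.5)]
top 0.088 x: sat [(-122, -3.4), (-108, -9.3), (-92, 2.4), (-50, -2.2), (164, 11.6)] lum [(-122, -3.4), (-107, 8.8), (-97, -1.7), (-71, 1.6), (-12, -5.8), (4, 6.3), (147, -3.0), (157, 3.6), (165, -4.1)]
   y sillfront sat [(-59, -12.5), (-17, 5.3), (15, -4.0), (53, 13.7), (74, -12.6)] lum [(-64, -2.8), (-57, 8.7), (-23, -2.5), (-11, -4.0), (12, 2.8), (53, -6.0), (73, -8.5)]
   y sillrear sat [(-59, -
[... 740 characters left out ...]
.9), (39, 2.5), (58, -13.7)]
   y box1 sat [] lum [(-46, 2.7), (30, -9.8)]
   y box2 sat [] lum [(-47, 2.3), (30, -9.1)]
scene 0.088 x: sat [(-85, -2.1), (2, -4.2), (180, 3.9)] lum [(-109, 1.6), (-93, -1.9), (-83, -2.0), (-67, 2.0), (-53, 3.5), (-36, -1.8), (-1, 3.5), (5, -6.4), (23, 1.8), (162, -12.3), (179, 1.6)]
   y sillfront sat [(-23, -6.7), (34, -3.2)] lum [(-13, -4.6), (18, 2.3), (31, -2.3), (39, 4.6)]
   y sillrear sat [(-22, -19.0), (14, 5.4), (41, -2.1), (54, -3.8)] lum [(-22, 8.0), (24, -3.7), (33, -3.9), (57, 6.8)]
   y box1 sat [(-53, -15.6)] lum [(-55, 8.4), (-48, -3.7), (-13, 2.4), (59, -9.6)]
   y box2 sat [(-53, -14.4)] lum [(-56, 8.2), (-48, -3.7), (-14, 2.7), (59, -10.1)]
```

Request:
apply_moves:
  deltas:
    - {"dx":0,"dy":0,"dz":-0.2,"rx":0,"ry":0,"rz":0,"hand":0.5}
    - {"dx":0,"dy":0,"dz":-0.6,"rx":0,"ry":0,"rz":0,"hand":0.5}
    - {"dx":0,"dy":0,"dz":-1.5,"rx":0,"ry":0,"rz":0,"hand":0.5}
    - {"dx":0,"dy":0,"dz":-3,"rx":0,"ry":0,"rz":0,"hand":0.5}
    - {"dx":0,"dy":0,"dz":-4.5,"rx":0,"ry":0,"rz":0,"hand":0.5}
    - {"dx":0,"dy":0,"dz":-6,"rx":0,"ry":0,"rz":0,"hand":0.5}
    - {"dx":0,"dy":0,"dz":-8,"rx":0,"ry":0,"rz":0,"hand":0.5}
    - {"dx":0,"dy":0,"dz":-10,"rx":0,"ry":0,"rz":0,"hand":0.5}
    - {"dx":0,"dy":0,"dz":-12,"rx":0,"ry":0,"rz":0,"hand":0.5}
    - {"dx":0,"dy":0,"dz":-13,"rx":0,"ry":0,"rz":0,"hand":0.5}
  squeeze: 45

```text
t: 14.55
position: [0.5935, 0.3351, 0.3178]
tcp_rot: [179.7, -0.0, 107.9]
wrist_force: [0.7, 0.7, -0.7]
width: 0.0597
gripper_force: 45.0
```

```bash
cat >> h.py <<'E'
SL=(.562,.0275,-9.1)
def slot(u,v=0):
    y=np.radians(SL[2]); return SL[0]+u*np.cos(y)-v*np.sin(y),SL[1]+u*np.sin(y)+v*np.cos(y)
def inslot(p):
    y=np.radians(SL[2]); d=np.array(p[:2])-SL[:2]; return d[0]*np.cos(y)+d[1]*np.sin(y),-d[0]*np.sin(y)+d[1]*np.cos(y)
E
python3 - <<'E'
from h import *
print(slot(-.116)); go(*slot(-.116),.317,170.9)
E
```

```text
(np.float64(0.4474599984168943), np.float64(0.04584633580152009))
d cm [-23.04 -22.79  -0.03] rot [  0.26   0.15 -63.  ]
```

Request:
apply_moves:
  deltas:
    - {"dx":-1,"dy":-1,"dz":0,"rx":0,"ry":0,"rz":-3,"hand":0.5}
    - {"dx":-3,"dy":-3,"dz":0,"rx":0,"ry":0,"rz":-9,"hand":0.5}
    - {"dx":-5.5,"dy":-5.5,"dz":0,"rx":0,"ry":0,"rz":-16,"hand":0.5}
    - {"dx":-8.5,"dy":-8.5,"dz":0,"rx":0,"ry":0,"rz":-24,"hand":0.5}
    - {"dx":-11.5,"dy":-11.5,"dz":0,"rx":0,"ry":0,"rz":-32,"hand":0.5}
    - {"dx":-14.5,"dy":-14.4,"dz":0,"rx":0,"ry":0,"rz":-40,"hand":0.5}
    - {"dx":-17.5,"dy":-17.3,"dz":0,"rx":0,"ry":0,"rz":-48,"hand":0.5}
    - {"dx":-20.2,"dy":-20,"dz":0,"rx":0,"ry":0,"rz":-56,"hand":0.5}
    - {"dx":-22.2,"dy":-22,"dz":0,"rx":0,"ry":0,"rz":-61,"hand":0.5}
    - {"dx":-23,"dy":-22.8,"dz":0,"rx":0,"ry":0,"rz":-63,"hand":0.5}

```text
t: 15.55
position: [0.4453, 0.0442, 0.3147]
tcp_rot: [-180.0, -0.1, 170.9]
wrist_force: [0.3, -0.5, -0.1]
width: 0.0597
gripper_force: 45.0
```

```bash
python3 - <<'E'
from h import *
s=env.state(); print(inslot(s["position"])); go(*slot(-.116),.257,170.9)
E
```

```text
(np.float64(-0.1178849611056241), np.float64(-0.002006228668387261))
d cm [-0.2   0.2   5.77] rot [-0.02 -0.07 -0.  ]
```

Request:
apply_moves:
  deltas:
    - {"dx":0,"dy":0,"dz":0.5,"rx":0,"ry":0,"rz":0,"hand":0.5}
    - {"dx":0,"dy":0,"dz":1.5,"rx":0,"ry":0,"rz":0,"hand":0.5}
    - {"dx":0,"dy":0,"dz":3,"rx":0,"ry":0,"rz":0,"hand":0.5}
    - {"dx":0,"dy":0,"dz":4.5,"rx":0,"ry":0,"rz":0,"hand":0.5}
    - {"dx":0,"dy":0,"dz":5.8,"rx":0,"ry":0,"rz":0,"hand":0.5}
    - {"dx":0,"dy":0,"dz":6.8,"rx":0,"ry":0,"rz":0,"hand":0.5}
    - {"dx":0,"dy":0,"dz":7.2,"rx":0,"ry":0,"rz":0,"hand":0.5}
    - {"dx":0,"dy":0,"dz":7.2,"rx":0,"ry":0,"rz":0,"hand":0.5}
    - {"dx":0,"dy":0,"dz":7.2,"rx":0,"ry":0,"rz":0,"hand":0.5}
    - {"dx":0,"dy":0,"dz":7.2,"rx":0,"ry":0,"rz":0,"hand":0.5}

```text
t: 16.55
position: [0.4469, 0.046, 0.2427]
tcp_rot: [180.0, 0.1, 170.9]
wrist_force: [0.6, -0.6, -1.4]
width: 0.0596
gripper_force: 45.0
```

```bash
python3 - <<'E'
from h import *
s=env.state(); p=s["position"]; print(p,s["tcp_rot"],inslot(p))
r=(185,255,270,370); S=8
A=snap("scene","s5")[:,:,::-1]; snap("top","t5")
im=cv2.resize(A[r[0]:r[1],r[2]:r[3]],None,fx=S,fy=S,interpolation=cv2.INTER_CUBIC)
def draw(P,col):
    q=(proj("scene",P)-[r[2],r[0]]+.5)*S-.5; cv2.polylines(im,[q.astype(int)],True,col,1)
u,v=inslot(p); zb=p[2]-.1844
for z in(zb,zb+.014): draw([[*slot(u+a,v+b),z] for a,b in((-.014,.03),(.086,.03),(.086,-.03),(-.014,-.03))],(0,0,255))
draw([[*slot(a,b),.05] for a,b in((-.105,.056),(-.006,.056),(-.006,-.056),(-.105,-.056))],(0,255,0))
draw([[*slot(a,b),.088] for a,b in((0,.055),(.162,.055),(.162,-.055),(0,-.055))],(255,255,0))
cv2.imwrite("pics/s5c.png",cv2.convertScaleAbs(im,alpha=1.5))
E
```

```text
[0.44694378 0.04597842 0.24268274] [1.79997494e+02 6.54350959e-02 1.70900188e+02] (np.float64(-0.11653060729459537), np.float64(4.878144836366685e-05))
```

View pics/s5c.png

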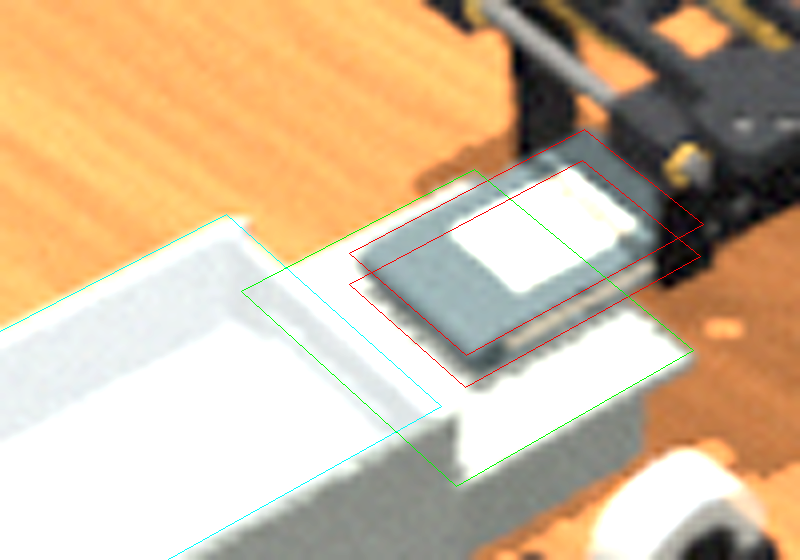

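The overlay shows the held book lined up over the sill, its nose corners at about (360,262) and (470,352) in the crop, near the model. I'll measure the lateral camera bias numerically against the held book.

```bash
python3 - <<'E'
import prof
from prof import *
prof.x0,prof.y0=SL[0],SL[1]
zt=.2427-.1844+.014
for c in("scene","top"):
    I=rect(c,f"pics/{c}5.png" if 0 else f"pics/{c[0]}5.png",zt); b=I.mean(2); s=I[:,:,2]-I[:,:,0]
    for i,j in((-60,-45),(-75,-60),(-85,-75)):
        print(c,"book v",i,"lum",peaks(b[:,i+130:j+130].mean(1),-80,2.5),"sat",peaks(s[:,i+130:j+130].mean(1),-80,3))
    print("nose u lum",peaks(b[65:95].mean(0),-130,2.5))
    I=rect(c,f"pics/{c}0.png",.05); s=I[:,:,2]-I[:,:,0]; b=I.mean(2)
    for i,j in((-40,-25),(-25,-10)): print("sill v",i,"lum",peaks(b[:,i+130:j+130].mean(1),-80,4),"sat",peaks(s[:,i+130:j+130].mean(1),-80,4))
    I=rect(c,f"pics/{c}0.png",.088); b=I.mean(2)
    for i,j in((50,65),(75,90),(95,110)): print("front u, v",i-80,peaks(b[i:j].mean(0)[100:160],-30,1.5))
E
```

```text
scene book v -60 lum [(-37, 7.4), (-30, -8.9), (27, -3.2), (32, 4.2), (37, -5.6), (45, 12.5), (74, -13.6)] sat [(-36, -19.8), (30, 5.8), (37, -4.1)]
scene book v -75 lum [(-46, -4.5), (-36, 10.9), (-30, -8.5), (-19, 16.2), (17, -17.1), (27, -2.6), (32, 3.3), (37, -4.4), (45, 11.8), (74, -14.4)] sat [(-46, -4.2), (-36, -14.7), (-20, 3.1), (19, -3.6), (31, 5.9), (36, -4.1), (77, 10.4)]
scene book v -85 lum [(-47, -7.4), (-37, 11.0), (-29, -5.9), (-20, 19.7), (18, -19.7), (27, -4.1), (32, 4.9), (37, -5.7), (45, 11.6), (74, -13.4)] sat [(-47, -7.3), (-36, -10.6), (-20, 4.3), (18, -3.6), (31, 5.7), (37, -4.0), (77, 11.0)]
nose u lum [(-127, 3.4), (-115, 22.6), (-109, -4.5), (-103, 10.3), (-62, -19.7), (-33, -5.8), (-24, 12.4), (-11, 3.3), (-5, -7.3), (13, 2.9), (155, -14.1), (185, 3.2)]
sill v -40 lum [(-56, 7.1), (57, -14.0)] sat [(-56, -19.8)]
sill v -25 lum [(30, -9.4), (40, 5.5), (57, -12.7)] sat []
front u, v -30 [(-1, 4.4), (6, -5.2)]
front u, v -5 [(-1, 2.9), (5, -7.3), (14, 2.5), (23, 2.7)]
front u, v 15 [(-25, 5.1), (-1, 3.1), (5, -7.1), (14, 2.0), (22, 2.7)]
top book v -60 lum [(-54, -7.6), (-44, 2.5), (-23, 4.1), (76, -7.5)] sat [(-59, -11.4)]
top book v -75 lum [(-56, -5.1), (-44, 2.7), (-23, 5.5), (76, -10.0)] sat [(-69, 6.7), (-61, -7.8)]
top book v -85 lum [(-57, -4.5), (-43, 2.9), (75, -5.9)] sat []
nose u lum [(-80, 5.9), (-28, 9.4), (-9, -5.8), (7, 6.1), (151, -3.0), (162, 4.0), (170, -4.4)]
sill v -40 lum [(-57, 10.2), (56, -6.3), (76, -7.7)] sat [(-59, -10.2), (56, 13.0), (77, -11.3)]
sill v -25 lum [(-57, 10.0), (56, -5.7), (76, -9.1)] sat [(-66, -4.4), (-59, -9.6), (56, 13.2), (77, -10.6)]
front u, v -30 [(-11, -6.0), (3, 5.9)]
front u, v -5 [(-11, -6.0), (-4, -2.1), (4, 6.4)]
front u, v 15 [(-13, -6.1), (-4, -2.1), (3, 6.4)]
```

Request:
apply_moves:
  deltas:
    - {"dx":0,"dy":0.12,"dz":0.3,"rx":0,"ry":0,"rz":0,"hand":0.5}
    - {"dx":0,"dy":0.12,"dz":0.6,"rx":0,"ry":0,"rz":0,"hand":0.5}
    - {"dx":-0.5,"dy":0.12,"dz":0.6,"rx":0,"ry":0,"rz":0,"hand":0.5}
    - {"dx":-1.2,"dy":0.12,"dz":0.6,"rx":0,"ry":0,"rz":0,"hand":0.5}
    - {"dx":-1.8,"dy":0.12,"dz":0.6,"rx":0,"ry":0,"rz":0,"hand":0.5}
    - {"dx":-2.3,"dy":0.12,"dz":0.6,"rx":0,"ry":0,"rz":0,"hand":0.5}
    - {"dx":-2.7,"dy":0.12,"dz":0.6,"rx":0,"ry":0,"rz":0,"hand":0.5}
    - {"dx":-3.1,"dy":0.12,"dz":0.6,"rx":0,"ry":0,"rz":0,"hand":0.5}
    - {"dx":-3.5,"dy":0.12,"dz":0.6,"rx":0,"ry":0,"rz":0,"hand":0.5}
    - {"dx":-3.5,"dy":0.12,"dz":0.6,"rx":0,"ry":0,"rz":0,"hand":0.5}

```text
t: 17.65
position: [0.4821, 0.0414, 0.2363]
tcp_rot: [180.0, 0.1, 170.9]
wrist_force: [-0.1, 0.4, -0.2]
width: 0.0593
gripper_force: 45.0
```

```bash
python3 - <<'E'
from h import *
s=env.state(); print(inslot(s["position"]),s["position"],s["wrist_force"],s["ft_torque"])
E
```

```text
(np.float64(-0.08107580899712095), np.float64(0.0011395039105056536)) [0.48212485 0.04144796 0.23630799] [-0.14334562  0.40888756 -0.19621478] [ 0.1051657  -0.09619349 -0.03364476]
```

Request:
apply_moves:
  deltas:
    - {"dx":-0.3,"dy":0,"dz":0,"rx":0,"ry":0,"rz":0,"hand":0.5}
    - {"dx":-0.6,"dy":0,"dz":0,"rx":0,"ry":0,"rz":0,"hand":0.5}
    - {"dx":-1,"dy":0,"dz":0,"rx":0,"ry":0,"rz":0,"hand":0.5}
    - {"dx":-1.4,"dy":0,"dz":0,"rx":0,"ry":0,"rz":0,"hand":0.5}
    - {"dx":-1.8,"dy":0,"dz":0,"rx":0,"ry":0,"rz":0,"hand":0.5}
    - {"dx":-2.2,"dy":0,"dz":0,"rx":0,"ry":0,"rz":0,"hand":0.5}
    - {"dx":-2.6,"dy":0,"dz":0,"rx":0,"ry":0,"rz":0,"hand":0.5}
    - {"dx":-3,"dy":0,"dz":0,"rx":0,"ry":0,"rz":0,"hand":0.5}
    - {"dx":-3,"dy":0,"dz":0,"rx":0,"ry":0,"rz":0,"hand":0.5}
    - {"dx":-3,"dy":0,"dz":0,"rx":0,"ry":0,"rz":0,"hand":0.5}

```text
t: 18.65
position: [0.5111, 0.0368, 0.2362]
tcp_rot: [-180.0, -0.0, 170.9]
wrist_force: [-0.0, 0.4, -0.8]
width: 0.0593
gripper_force: 45.0
```

```bash
python3 - <<'E'
from h import *
s=env.state(); print(inslot(s["position"]),s["position"],s["wrist_force"],s["ft_torque"])
E
```

```text
(np.float64(-0.05177342102384774), np.float64(0.0011627713012624871)) [0.51106211 0.03683652 0.23621181] [-0.0474549   0.37192079 -0.75593659] [ 0.09041991 -0.14880574 -0.03190599]
```

Request:
apply_moves:
  deltas:
    - {"dx":-0.3,"dy":0,"dz":0,"rx":0,"ry":0,"rz":0,"hand":0.5}
    - {"dx":-0.8,"dy":0,"dz":0,"rx":0,"ry":0,"rz":0,"hand":0.5}
    - {"dx":-1.3,"dy":0,"dz":0,"rx":0,"ry":0,"rz":0,"hand":0.5}
    - {"dx":-1.8,"dy":0,"dz":0,"rx":0,"ry":0,"rz":0,"hand":0.5}
    - {"dx":-2.3,"dy":0,"dz":0,"rx":0,"ry":0,"rz":0,"hand":0.5}
    - {"dx":-2.7,"dy":0,"dz":0,"rx":0,"ry":0,"rz":0,"hand":0.5}
    - {"dx":-2.9,"dy":0,"dz":0,"rx":0,"ry":0,"rz":0,"hand":0.5}
    - {"dx":-2.9,"dy":0,"dz":0,"rx":0,"ry":0,"rz":0,"hand":0.5}
    - {"dx":-2.9,"dy":0,"dz":0.1,"rx":0,"ry":0,"rz":0,"hand":0.5}
    - {"dx":-2.9,"dy":0,"dz":0.1,"rx":0,"ry":0,"rz":0,"hand":0.5}

```text
t: 19.65
position: [0.5394, 0.0323, 0.2351]
tcp_rot: [-180.0, -0.0, 170.9]
wrist_force: [-0.3, 0.2, -0.5]
width: 0.0597
gripper_force: 45.0
```

```bash
python3 - <<'E'
from h import *
s=env.state(); print(inslot(s["position"]),s["position"],s["wrist_force"],s["ft_torque"])
E
```

```text
(np.float64(-0.023076201623506886), np.float64(0.0011797923415539646)) [0.53940083 0.03231463 0.23506326] [-0.30207864  0.18608692 -0.47422207] [ 0.04568377 -0.1122543   0.00235224]
```

Request:
apply_moves:
  deltas:
    - {"dx":0,"dy":0,"dz":0,"rx":0,"ry":0,"rz":0,"hand":0.72}
    - {"dx":0,"dy":0,"dz":0,"rx":0,"ry":0,"rz":0,"hand":0.78}
    - {"dx":0,"dy":0,"dz":0,"rx":0,"ry":0,"rz":0,"hand":0.82}
    - {"dx":0,"dy":0,"dz":0,"rx":0,"ry":0,"rz":0,"hand":0.82}
    - {"dx":0,"dy":0,"dz":-0.5,"rx":0,"ry":0,"rz":0,"hand":0.82}
    - {"dx":0,"dy":0,"dz":-1.5,"rx":0,"ry":0,"rz":0,"hand":0.82}
    - {"dx":0,"dy":0,"dz":-3,"rx":0,"ry":0,"rz":0,"hand":0.82}
    - {"dx":1,"dy":0,"dz":-4,"rx":0,"ry":0,"rz":0,"hand":0.5}
    - {"dx":3,"dy":0,"dz":-4,"rx":0,"ry":0,"rz":0,"hand":0.2}
    - {"dx":5,"dy":0,"dz":-4,"rx":0,"ry":0,"rz":0,"hand":0}

```text
t: 20.65
position: [0.4894, 0.0403, 0.2764]
tcp_rot: [180.0, 0.1, 170.9]
wrist_force: [-0.1, 0.1, -0.4]
width: 0.0549
gripper_force: 0.0
```

```bash
python3 - <<'E'
from h import *
import prof
from prof import rect,peaks
s=env.state(); print(inslot(s["position"]),s["position"],s["width"])
prof.x0,prof.y0=SL[0],SL[1]
snap("scene","s6")
I=rect("scene","pics/s6.png",.064); b=I.mean(2)
for i,j in((-27,-17),(17,27)): print(peaks(b[i+80:j+80].mean(0)[60:200],-70,2.5))
E
```

```text
(np.float64(-0.07373958722658891), np.float64(0.0011671013520869293)) [0.5 0.  0.3] 0.05487767876927283
[(-61, 9.4), (-41, -9.4), (-16, 9.4), (-9, -4.7)]
[(-68, -4.2), (-61, 9.1), (-41, -9.9), (-17, 9.2), (-9, -4.8), (2, 4.0), (35, -5.1)]
```

Request:
apply_moves:
  deltas:
    - {"dx":0,"dy":0,"dz":0,"rx":0,"ry":0,"rz":0,"hand":0}
    - {"dx":0,"dy":0,"dz":0.5,"rx":0,"ry":0,"rz":0,"hand":0}
    - {"dx":0,"dy":0,"dz":1.2,"rx":0,"ry":0,"rz":0,"hand":0}
    - {"dx":0,"dy":0,"dz":2.2,"rx":0,"ry":0,"rz":0,"hand":0}
    - {"dx":0,"dy":0,"dz":3.2,"rx":0,"ry":0,"rz":0,"hand":0}
    - {"dx":0,"dy":0,"dz":3.8,"rx":0,"ry":0,"rz":0,"hand":0}
    - {"dx":0,"dy":0,"dz":4,"rx":0,"ry":0,"rz":0,"hand":0}
    - {"dx":0,"dy":0,"dz":4,"rx":0,"ry":0,"rz":0,"hand":0}
    - {"dx":-0.5,"dy":0,"dz":4,"rx":0,"ry":0,"rz":0,"hand":0}
    - {"dx":-1,"dy":0,"dz":4,"rx":0,"ry":0,"rz":0,"hand":0}

```text
t: 21.7
position: [0.5008, 0.0385, 0.2356]
tcp_rot: [180.0, 0.1, 170.9]
wrist_force: [0.6, 0.9, -0.2]
width: 0.0006
gripper_force: 0.0
```

```bash
python3 - <<'E'
from h import *
s=env.state(); print(inslot(s["position"]),s["position"],s["width"],s["wrist_force"])
E
```

```text
(np.float64(-0.0621547640930014), np.float64(0.0012125901441103534)) [0.50081931 0.03852761 0.23559269] 0.0005826856723070404 [ 0.55471399  0.8856918  -0.22431398]
```

Request:
apply_moves:
  deltas:
    - {"dx":-0.4,"dy":0,"dz":0,"rx":0,"ry":0,"rz":0,"hand":0}
    - {"dx":-0.8,"dy":0,"dz":0,"rx":0,"ry":0,"rz":0,"hand":0}
    - {"dx":-1.3,"dy":0,"dz":0,"rx":0,"ry":0,"rz":0,"hand":0}
    - {"dx":-1.8,"dy":0,"dz":0,"rx":0,"ry":0,"rz":0,"hand":0}
    - {"dx":-2.3,"dy":0,"dz":0,"rx":0,"ry":0,"rz":0,"hand":0}
    - {"dx":-2.8,"dy":0,"dz":0,"rx":0,"ry":0,"rz":0,"hand":0}
    - {"dx":-3.3,"dy":0,"dz":0,"rx":0,"ry":0,"rz":0,"hand":0}
    - {"dx":-3.7,"dy":0,"dz":0,"rx":0,"ry":0,"rz":0,"hand":0}
    - {"dx":-4.1,"dy":0,"dz":0,"rx":0,"ry":0,"rz":0,"hand":0}
    - {"dx":-4.2,"dy":0,"dz":0,"rx":0,"ry":0,"rz":0,"hand":0}

```text
t: 22.7
position: [0.5422, 0.0318, 0.2352]
tcp_rot: [180.0, 0.0, 170.9]
wrist_force: [-0.2, 0.5, -0.0]
width: 0.0004
gripper_force: 0.2
```

```bash
python3 - <<'E'
from h import *
import prof
from prof import rect,peaks
s=env.state(); print(inslot(s["position"]),s["wrist_force"])
prof.x0,prof.y0=SL[0],SL[1]; snap("scene","s7")
for z in (.058,.064):
    I=rect("scene","pics/s7.png",z); b=I.mean(2); print(z,peaks(b[70:90].mean(0)[60:],-70,2.5)); print(peaks(b[:,190:200].mean(1),-80,2.5))
for r in env.place_of("scene","book_tail")[:2]+env.place_of("scene","book_spine")[:2]: print(r,inslot(onz("scene",r["point"],.057)[0]))
E
```

```text
(np.float64(-0.020188016835098035), np.float64(0.0011520868440839998)) [-0.2  0.5 -0. ]
0.058 [(-66, -3.1), (-58, -4.4), (-50, 10.6), (-42, -7.9), (-18, 22.7), (8, 10.0), (60, -9.9), (95, 5.8), (149, -13.8), (184, 6.0)]
[(-76, -4.5), (-40, 2.8), (-30, -3.8), (36, -8.9)]
0.064 [(-67, 3.3), (-62, -2.7), (-54, -4.7), (-47, 13.6), (-38, -12.6), (-15, 22.5), (11, 10.0), (64, -10.0), (98, 5.7), (152, -14.0), (186, 5.5)]
[(-77, 7.0), (-71, -4.7), (-35, 2.8), (-25, -3.7), (-14, 3.9), (22, -3.2), (40, -9.4)]
```

Request:
apply_moves:
  deltas:
    - {"dx":-0.1,"dy":0,"dz":0,"rx":0,"ry":0,"rz":0,"hand":0}
    - {"dx":-0.2,"dy":0,"dz":0,"rx":0,"ry":0,"rz":0,"hand":0}
    - {"dx":-0.3,"dy":0,"dz":0,"rx":0,"ry":0,"rz":0,"hand":0}
    - {"dx":-0.4,"dy":0,"dz":0,"rx":0,"ry":0,"rz":0,"hand":0}
    - {"dx":-0.5,"dy":0,"dz":0,"rx":0,"ry":0,"rz":0,"hand":0}
    - {"dx":-0.6,"dy":0,"dz":0,"rx":0,"ry":0,"rz":0,"hand":0}
    - {"dx":-0.7,"dy":0,"dz":0,"rx":0,"ry":0,"rz":0,"hand":0}
    - {"dx":-0.7,"dy":0,"dz":0,"rx":0,"ry":0,"rz":0,"hand":0}
    - {"dx":-0.7,"dy":0,"dz":0,"rx":0,"ry":0,"rz":0,"hand":0}
    - {"dx":-0.7,"dy":0,"dz":0,"rx":0,"ry":0,"rz":0,"hand":0}

```text
t: 23.85
position: [0.5487, 0.0308, 0.2353]
tcp_rot: [-180.0, 0.0, 170.9]
wrist_force: [0.0, 0.4, -0.8]
width: 0.0006
gripper_force: 0.0
```

```bash
cat > chk.py <<'E'
import sys, prof
from prof import *
n=sys.argv[1]; s=env.state(); print(s["t"],inslot(s["position"]),s["wrist_force"])
prof.x0,prof.y0=SL[0],SL[1]; snap("scene",n)
I=rect("scene",f"pics/{n}.png",.051); b=I.mean(2); print(peaks(b[70:90].mean(0)[60:],-70,2.5))
E
python3 chk.py s8
```

```text
23.85 (np.float64(-0.0136364661774116), np.float64(0.0011426748133437368)) [ 0.   0.4 -0.8]
[(-56, -3.4), (-48, 5.5), (-32, -5.0), (-23, 21.5), (12, 9.6), (63, -10.1), (97, 5.3), (146, -12.8), (181, 6.4)]
```

Request:
apply_moves:
  deltas:
    - {"dx":-0.1,"dy":0,"dz":0,"rx":0,"ry":0,"rz":0,"hand":0}
    - {"dx":-0.15,"dy":0,"dz":0,"rx":0,"ry":0,"rz":0,"hand":0}
    - {"dx":-0.2,"dy":0,"dz":0,"rx":0,"ry":0,"rz":0,"hand":0}
    - {"dx":-0.25,"dy":0,"dz":0,"rx":0,"ry":0,"rz":0,"hand":0}
    - {"dx":-0.3,"dy":0,"dz":0,"rx":0,"ry":0,"rz":0,"hand":0}
    - {"dx":-0.35,"dy":0,"dz":0,"rx":0,"ry":0,"rz":0,"hand":0}
    - {"dx":-0.35,"dy":0,"dz":0,"rx":0,"ry":0,"rz":0,"hand":0}
    - {"dx":-0.35,"dy":0,"dz":0,"rx":0,"ry":0,"rz":0,"hand":0}
    - {"dx":-0.35,"dy":0,"dz":0,"rx":0,"ry":0,"rz":0,"hand":0}
    - {"dx":-0.35,"dy":0,"dz":0,"rx":0,"ry":0,"rz":0,"hand":0}

```text
t: 24.9
position: [0.5522, 0.0302, 0.2353]
tcp_rot: [180.0, 0.0, 170.9]
wrist_force: [-0.3, 0.3, -0.4]
width: 0.0007
gripper_force: 0.0
```

```bash
python3 chk.py s9
```

```text
24.9 (np.float64(-0.010088176686707164), np.float64(0.001164984391053246)) [-0.3  0.3 -0.4]
[(-52, -3.9), (-44, 5.6), (-30, -3.6), (-23, 19.7), (16, 9.9), (67, -10.1), (101, 5.5), (146, -12.8), (181, 6.1)]
```

Request:
apply_moves:
  deltas:
    - {"dx":0.5,"dy":0,"dz":0,"rx":0,"ry":0,"rz":0,"hand":0}
    - {"dx":1.5,"dy":0,"dz":0,"rx":0,"ry":0,"rz":0,"hand":0}
    - {"dx":3,"dy":0,"dz":0,"rx":0,"ry":0,"rz":0,"hand":0}
    - {"dx":4,"dy":0,"dz":0,"rx":0,"ry":0,"rz":0,"hand":0}
    - {"dx":4.5,"dy":0,"dz":-1,"rx":0,"ry":0,"rz":0,"hand":0}
    - {"dx":5,"dy":0,"dz":-3,"rx":0,"ry":0,"rz":0,"hand":0}
    - {"dx":5,"dy":0,"dz":-6,"rx":0,"ry":0,"rz":0,"hand":0}
    - {"dx":5,"dy":0,"dz":-10,"rx":0,"ry":0,"rz":0,"hand":0}
    - {"dx":5,"dy":0,"dz":-14,"rx":0,"ry":0,"rz":0,"hand":0}
    - {"dx":5,"dy":0,"dz":-17,"rx":0,"ry":0,"rz":0,"hand":0}

```text
t: 25.95
position: [0.5026, 0.0382, 0.4086]
tcp_rot: [180.0, 0.2, 170.9]
wrist_force: [1.3, -0.5, 0.6]
width: 0.0004
gripper_force: 0.0
```

```bash
python3 - <<'E'
from h import *
s=env.state(); print(s["t"],s["position"])
A=snap("scene","s10")[:,:,::-1]; r=(190,265,245,345); S=8
im=cv2.resize(A[r[0]:r[1],r[2]:r[3]],None,fx=S,fy=S,interpolation=cv2.INTER_CUBIC)
def draw(P,col):
    q=(proj("scene",P)-[r[2],r[0]]+.5)*S-.5; cv2.polylines(im,[q.astype(int)],True,col,1)
f=lambda a,z0,z1:[[*slot(a,.031),z0],[*slot(a+.1,.031),z1],[*slot(a+.1,-.029),z1],[*slot(a,-.029),z0]]
draw(f(.001,.058,.058),(0,0,255)); draw(f(0,.0635,.0585),(0,255,0))
cv2.imwrite("pics/s10c.png",cv2.convertScaleAbs(im,alpha=1.2))
E
```

```text
25.95 [0.50261105 0.03820665 0.40855759]
```

View pics/s10c.png

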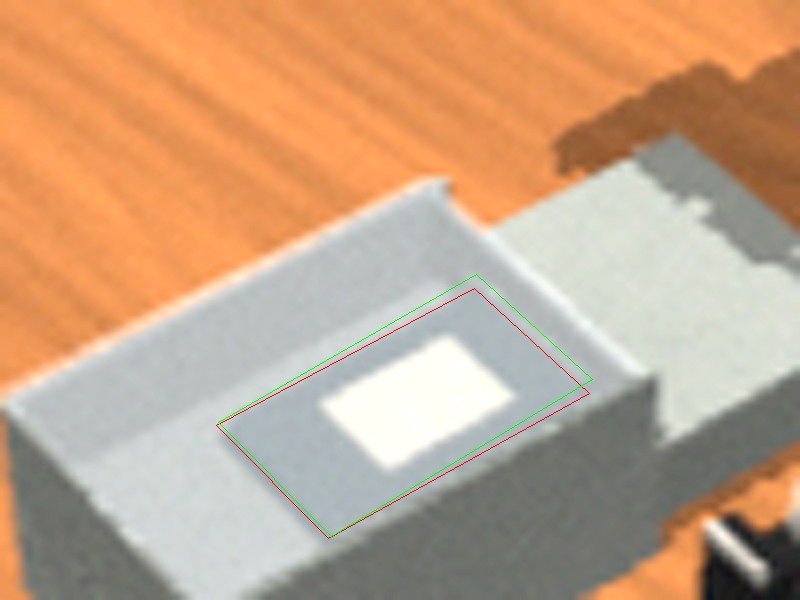

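The crop shows the book inside the box. Its upper edge runs from about (220,428) to (475,295), following the flat (red) model, not the tilted (green) one. A quick numeric check of flatness and of the bystanders follows.

```bash
python3 - <<'E'
from h import *
np.set_printoptions(precision=4,suppress=True)
def lab(f,roi,thr):
    a=cv2.imread(f)[roi[0]:roi[1],roi[2]:roi[3]]; a=cv2.resize(a,None,fx=8,fy=8,interpolation=cv2.INTER_CUBIC)
    m=(a.min(2)>thr).astype(np.uint8); C=max(cv2.findContours(m,0,1)[0],key=cv2.contourArea); P=cv2.approxPolyDP(C,.05*cv2.arcLength(C,True),True).reshape(-1,2)
    return (P+.5)/8-.5+[roi[2],roi[0]]
def show(n,P,z):
    X=onz("scene",P,z)[:,:2]; d=np.roll(X,-1,0)-X; print(n,"len",np.linalg.norm(d,axis=1)*1e3,"ang",np.degrees(np.arctan2(d[:,1],d[:,0])),"ctr(slot)",inslot(X.mean(0)))
a=lab("pics/scene0.png",(298,330,372,408),170); show("counter",a,.014)
b=lab("pics/s10.png",(228,252,282,312),190)
show("box flat",b,.058); 
for f in("pics/scene0.png","pics/s10.png"):
    pass
d=cv2.absdiff(cv2.imread("pics/scene0.png"),cv2.imread("pics/s10.png")).max(2)
for n,p in dict(cup=(438,253),tape=(350,256),bottle=(362,321),bigbook=(214,190)).items(): print(n,d[p[1]-12:p[1]+12,p[0]-12:p[0]+12].mean())
E
```

```text
counter len [34.8293 50.2795 34.1313 49.9808] ang [  18.5746  109.9498 -160.9439  -70.8437] ctr(slot) (np.float64(-0.0064926021960745525), np.float64(0.28105601832604843))
box flat len [32.1111 46.7667 33.5859 46.9206] ang [-96.5286  -8.221   83.1741 173.5851] ctr(slot) (np.float64(0.0452659908658289), np.float64(0.0005206719838529023))
cup 5.060763888888889
tape 6.305555555555555
bottle 22.35763888888889
bigbook 5.975694444444445
```

```bash
python3 - <<'E'
import prof
from prof import *
prof.x0,prof.y0=SL[0],SL[1]
I=rect("scene","pics/s10.png",.058); s=I[:,:,0]-I[:,:,2]; b=I.mean(2)
for i in(8,25,60,80): print(i,"lum",peaks(b[20:75,130+i:140+i].mean(1),-60,.8),"sat",peaks(s[20:75,130+i:140+i].mean(1),-60,.8))
for j in(-22,0): print(j,"u",peaks(b[80+j:88+j,110:150].mean(0),-20,1))
f=lambda z:proj("scene",[[*slot(.01,-.03),z]])[0]
d=onz("scene",f(.0635),.058)[0]; print("if tilted, edge at tail would read",inslot(d))
E
```

```text
8 lum [(-40, 2.3), (-29, -3.4)] sat [(-30, 1.2)]
25 lum [(-39, 3.1), (-29, -3.9), (-17, 9.3)] sat [(-29, 1.3), (-17, -3.8)]
60 lum [(-40, 2.9), (-29, -3.6), (-18, 8.8)] sat [(-28, 1.1), (-18, -3.7)]
80 lum [(-39, 2.7), (-29, -3.9)] sat [(-29, 1.3)]
-22 u [(-14, -7.7), (-5, 2.2), (1, -2.0)]
0 u [(-14, -7.2), (-5, 2.6), (1, -2.4)]
if tilted, edge at tail would read (np.float64(0.006625841034918716), np.float64(-0.03464206739191446))
```

The long edge reads v = −29 mm all along the book on the z = 58 mm plane, where a tilted book would read −34.6 mm at the tail. So it lies flat on the box floor.

```bash
python3 -c "
from cell import env; print(env.close_job())"
```

```text
the job is handed in; nothing more can be done
None
```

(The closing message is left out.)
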